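# File down the burr on a shelf bar at the pharmacy counter

## Robot

A 6-joint arm with a two-finger parallel gripper is mounted at the origin on the work surface. World frame = base frame: x ahead of the robot, y to its left, z up, the work surface at z = 0. Lengths are in mm, angles in rad, forces in N, time in s.
With the tool pointing down it reaches from about 350 to 975 mm from the base axis. Payload 7.1 kg.
Tool frame: the origin (TCP) lies at the very end of the fingers, on their centre line; the grasp point (between the pads) lies 19 mm behind it; x points along the fingers, y is the direction in which the jaws open and shut, and the axes are right-handed (so a half turn about x gives the same grasp; the last joint's range is limited). The gripper opens to 88 mm and grips with 3 to 60 N. Pads are 20 mm wide; open, the fingers measure 115 mm over their backs; the gripper's body (75 mm by 178 mm) begins 61 mm behind the grasp point.
Start: joints at [-1.248, 0.423, 1.63, -0, 1.089, -0.019], TCP at [209.507, -588.822, 222.675] pointing down, gripper open.
Joint ranges: [-3, 3], [-0.9, 2.11], [0.09, 2.58], [-1.31, 4.45], [0.11, 2.69], [-2.54, 2.54]. Speed limits (rad/s): [2.39, 2.39, 3.01, 3.14, 3.14, 3.14].

## Interface

Orientations are given as a rotation vector (axis times angle).
In Python, from workcell import ctrl gives the robot as it stands. The module is installed in compiled form; this text tells all that it offers.
- The arm moves only by the tool carry_out, never from a script. Its argument "commands" is a list of rows, each a list of 6 numbers: the shift along the tool's x, y, z in m, then the turn, a rotation vector about the tool's x, y, z in degrees. In form: [[tx, ty, tz, rx, ry, rz], ...]. A call has 1 to 8 rows; each row shifts and turns the pose as measured when the row begins, along the tool's axes as they then stand; what a row does not reach is not made up. A row lasts 1/8 s, in which the tool goes at most 62.5 mm and 10.7 degrees, less where a joint would pass 70% of its speed; a pose out of reach is approached as far as the arm can. A call with a gripper value outside its range is refused whole. "grip" is the closure, from 0 (fully open) to 1 (shut), set as the call begins (left out, the last holds). The fingers move at their own pace and stop on an object; the grip force is fixed at half the most. Time passes only in rows, so rows that do not move let the fingers close. It gives the time, the measured TCP pose, the force and the opening at its end, in the units of the state.
- ctrl.get_obs(): the state, without advancing time (a new reading comes with each control period).
- ctrl.get_image(name): name is "side" or "top" or "wrist"; returns a dict with "pixels" (420x560x3 uint8, blue, green, red), "intrinsics" (3x3 intrinsics, pixels), "rvec" (rotation vector, rad) and "tvec" (3), from world to camera coordinates, as OpenCV has them. Camera axes: x right, y down, z forward; pixel columns grow to the right and rows downward; lengths in mm; the calibration is good to about 2 mm. A picture is of the moment at which its call begins. There is no depth.
- ctrl.close_job(): hands the job in, once; it reports no verdict.
The state is a dict: "t": time; "qpos": joint angles; "qvel": joint speeds; "joint_torque": joint torques, N m; "ee_pos": TCP position; "orientation": TCP orientation; "ft_force": force on the tool from outside, world axes, zero at the start; "moment": the same for the moment, N m; "width": finger opening in mm.
Only numpy, scipy, OpenCV 4.12 (cv2) and the standard library are available. Lean on these libraries where they do the work, as an engineer would, in place of code of your own. Each camera call takes 0.05 s, during which the arm holds its last target. There are 200 camera calls.

## Task

Take the red-gripped file from its cork mat and file down the bright burr on the end of the bar clamped in the blue vise: at least three full-length strokes with steady, light pressure of roughly 5 to 10 newtons, pushing straight across the bar away from the robot with the file's nose leading and lifting the file clear for each return, never dragging it back, until the burr is laid right over. Then set the file gently back down on its mat, sole down, and let go; leave the jar, carton and stamp where they are.

Things in the scene. Friction and masses are not known exactly. Their poses are not given: they have to be found in the camera images.
- file_grip (a point): Centre of the loose file's grip, 36 mm above its sole, over mid-blade; x to the nose, z up. Grip: red block 80 mm long (x), 22 wide (y), 6 to 56 mm above the sole, flat upright sides, yellow mark on top at the nose end. Under it a steel blade 150 x 22 x 6 mm, 16 wide over the last 24 mm at the nose. 0.17 kg, sole down on the mat. Take it from above across its width, about 50 N grip.
- file_nose (a point): The nose end of the file: on the sole, 75 mm ahead (x) of the grip centre. The heel is 75 mm behind the centre.
- vise: Small blue bench vise fixed to the counter, 130 mm (x) by 110 mm (y), jaw tops 80 mm above the counter, jaws closing along x. Origin: centre of its underside, on the counter. x is the forward stroke direction (away from the robot), z up.
- bar_root (a point): Middle of the vise jaws, level with their tops. Here a dark steel bar, 16 mm thick (x), 50 wide (y), stands upright. How far it sticks up varies and is not measured: its end is 16 to 28 mm above this point, and the burr stands up to 2.2 mm above the end: find it by touch. On a rubber liner, it sinks about 0.4 mm per newton. More than 20 N spoils the bar.
- give (a joint): How far the vise head is shoved on its rubber feet along the vise's x, m: 0 unloaded, about +0.4 mm per newton of forward push, negative when dragged back towards the robot. A drag back of more than 1 mm (2.5 N) with the file on the bar spoils the job.
- burr (a joint): The burr: bright lip 42 mm long (y), 5 wide, on the near part of the bar's end. Value, m: how far it is laid forward: near 0 at the start, 2.2 mm proud; 0.010 = fully over, 0.2 mm proud, its stop; 0.009 or more is good. It creeps under a file sliding forward on it, about 2 to 3 mm per second of sliding at 8 N, more at higher force, hardly below 4 N; pressing alone hardly moves it.
- mat: Cork mat fixed to the counter, 200 mm (x) by 100 mm (y), 4 mm thick; origin at the centre of its underside. The file's place, start and end.
- bottle: Bystander: loose amber jar, 48 mm across, 90 mm tall; origin at the centre of its underside.
- carton: Bystander: loose white carton, 50 x 85 x 60 mm tall; origin at the centre of its underside.
- stamp: Bystander: loose dark wooden rubber stamp standing upright, foot 36 mm across, 66 mm tall; origin at the centre of its underside.
Not all that is in view belongs to the job. Of the things like the part that bears file_grip, leave any that is green or turquoise; of the rest the smaller one is meant.

How it is judged:
By the outcome, as a careful person would: the job done as asked, in the order asked, and still so for the second after the job is handed in, with the robot touching nothing.
It also fails if it takes over 72 s, if anything falls off the work surface, if the arm or the gripper's body presses on something with over 40 N, if the wrist force passes 120 N, or if a joint passes its speed limit or range.

## Working session

There is one attempt and no reset: what is moved stays moved. The work goes in short steps, Python scripts to look and compute and a tool call to move; the robot and the scene stay as the last step left them, time stands still between calls to the robot, and variables do not carry over. Pictures are saved under pics/ and viewed, about 8 in all and at most 12, crops included, and the job is handed in when it is done.

Besides the shell and the picture viewer there is one more tool, called by a JSON object that holds its "op" and its "data". carry_out: Moves the arm, as the interface text tells. Its arguments: {"type":"object","properties":{"commands":{"type":"array"},"grip":{"type":"number"}},"required":["commands"]}

```bash
mkdir -p pics; cat > h.py <<'E'
import numpy as np,cv2
from workcell import ctrl
def cam(n):
    d=ctrl.get_image(n);d['R']=cv2.Rodrigues(np.array(d['rvec'],float))[0];d['t']=np.array(d['tvec'],float).ravel();d['K']=np.array(d['intrinsics'],float);d['n']=n
    return d
def ray(d,u,v):
    r=d['R'].T@np.linalg.solve(d['K'],[u,v,1.]);return -d['R'].T@d['t'],r/np.linalg.norm(r)
def onz(d,u,v,z):
    c,r=ray(d,u,v);return c+r*(z-c[2])/r[2]
def proj(d,p):
    q=d['K']@(d['R']@np.array(p,float)+d['t']);return q[:2]/q[2]
def st():
    o=ctrl.get_obs()
    print('t',round(o['t'],2),'p',np.round(o['ee_pos'],1),'F',np.round(o['ft_force'],2),'w',round(o['width'],1),'\nR',np.round(cv2.Rodrigues(np.array(o['orientation'],float))[0],3).tolist(),'q',np.round(o['qpos'],3))
    return o
E
python3 - <<'E'
from h import *
st()
for n in('top','side'):
    d=cam(n);cv2.imwrite(f'pics/{n}0.png',d['pixels']);print(n,-d['R'].T@d['t'],d['R'][2])
E
```

```text
t 0.0 p [ 209.3 -588.3  221.9] F [-0.57  0.06 -0.08] w 88.0 
R [[-0.0, 0.335, -0.942], [0.001, -0.942, -0.335], [-1.0, -0.002, -0.0]] q [-1.248  0.424  1.631  0.     1.089 -0.019]
top [460.32616529 -56.4540847  981.02988426] [ 0.07047688 -0.02055721 -0.99730156]
side [349.53416143 732.87788009 869.4587379 ] [ 0.14418098 -0.70082959 -0.69860556]
```

View pics/top0.png

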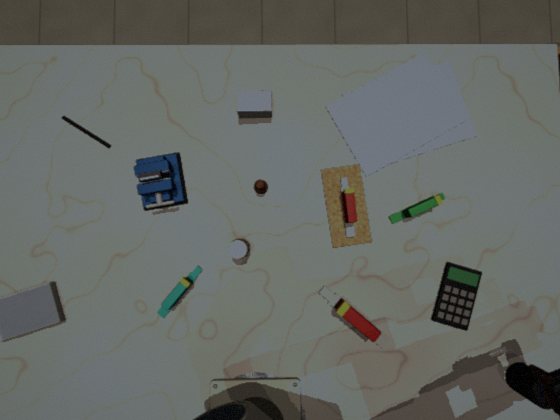

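View pics/side0.png

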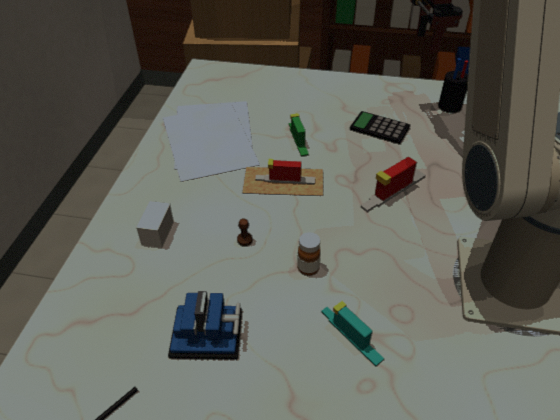

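The candidates in the top view are: the red file on the cork mat (349,207), a larger red one on the counter (358,320), a green one (415,210) and a teal one (180,292). I choose the red one on the mat, since it is the smaller of the two reds.

```bash
cat > m.py <<'E'
from h import *
d=cam('top');im=d['pixels'];hsv=cv2.cvtColor(im,cv2.COLOR_BGR2HSV)
H,S,V=[hsv[...,i].astype(int) for i in range(3)]
def big(m,box):
    M=np.zeros(m.shape,np.uint8);x0,y0,x1,y1=box;M[y0:y1,x0:x1]=m[y0:y1,x0:x1]
    cs,_=cv2.findContours(M,cv2.RETR_EXTERNAL,cv2.CHAIN_APPROX_NONE);return max(cs,key=cv2.contourArea)
def rect(m,box,z,nm):
    c=big(m,box).reshape(-1,2);w=np.array([onz(d,u,v,z)[:2] for u,v in c],np.float32)
    r=cv2.minAreaRect(w);print(nm,np.round(r[0],1),np.round(r[1],1),round(r[2],2),'box',np.round(cv2.boxPoints(r)).tolist());return r
red=((H<8)|(H>172))&(S>140)&(V>50);yel=(H>22)&(H<34)&(S>140)&(V>90)
fb=(318,160,375,250)
rect(red|yel,fb,60,'grip+yel');rect(yel,fb,60,'yel')
rect((H>8)&(H<25)&(S>60)&(V>60)|red|yel|((abs(H-100)<90)&False),fb,4,'mat')
rect((H>100)&(H<125)&(S>120),(120,140,200,225),20,'vise blue')
x=cv2.resize(im[135:225,110:210],None,fx=4,fy=4,interpolation=cv2.INTER_CUBIC)
y=cv2.resize(im[160:250,315:380],None,fx=4,fy=4,interpolation=cv2.INTER_CUBIC)
cv2.imwrite('pics/c1.png',np.hstack([x,y]))
E
python3 m.py
```

```text
grip+yel [ 516.8 -233.7] [67.2 21.3] 5.44 box [[482.0, -226.0], [484.0, -247.0], [551.0, -241.0], [549.0, -220.0]]
yel [ 558.8 -230.7] [19.2  9.6] 89.48 box [[554.0, -240.0], [564.0, -240.0], [564.0, -221.0], [554.0, -221.0]]
mat [ 526.4 -232.2] [198.8  98.8] 7.59 box [[421.0, -196.0], [434.0, -294.0], [631.0, -268.0], [618.0, -170.0]]
vise blue [590.8 230.6] [121.5 108.1] 9.69 box [[522.0, 274.0], [540.0, 167.0], [660.0, 188.0], [642.0, 294.0]]
```

View pics/c1.png

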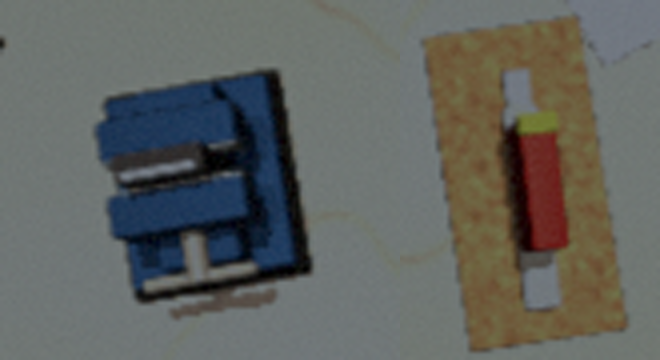

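The crop confirms the choice: a small red file with its yellow mark and narrow nose pointing up the picture (+x), lying on the mat. In the vise, the bright burr is at about pixel (150,178) of the top view. I'm moving over the file now.

{"op": "carry_out", "data": {"commands": [[0, -0.029, -0.052, 0, 0, 0], [0, -0.029, -0.052, 0, 0, 0], [0, -0.029, -0.052, 0, 0, 0], [0, -0.029, -0.052, 0, 0, 0], [0, -0.029, -0.052, 0, 0, 0], [0, -0.029, -0.052, 0, 0, 0], [0, -0.029, -0.052, 0, 0, 0], [0, -0.026, -0.051, 0, 0, 0]], "grip": 0}}

```text
t: 1.15
ee_pos: [530.6, -226.6, 220.9]
orientation: [2.04, 0.345, -2.041]
ft_force: [1.3, -0.8, 0.2]
width: 88.0
```

{"op": "carry_out", "data": {"commands": [[0, 0, 0, 7.3, 0, 0], [0, 0, 0, 7.3, 0, 0], [0, 0, 0, 0, 0, 0]]}}

```text
t: 1.52
ee_pos: [533.3, -222.0, 220.1]
orientation: [2.18, 0.089, -2.183]
ft_force: [-0.2, -0.3, 0.2]
width: 87.8
```

```bash
python3 - <<'E'
from h import *
st()
w=cam('wrist');cv2.imwrite('pics/w1.png',w['pixels'])
print('wrist cam',-w['R'].T@w['t'],'grip proj',proj(w,[523.5,-233.5,60]))
s=cam('side');t=cam('top')
a=cv2.resize(s['pixels'][280:365,160:250],(540,510),interpolation=cv2.INTER_CUBIC)
cv2.imwrite('pics/c2.png',a)
for d,b in((t,(130,150,190,215)),(s,(165,285,250,360))):
    g=cv2.cvtColor(d['pixels'],cv2.COLOR_BGR2HSV).astype(int)
    m=((g[...,1]<60)&(g[...,2]>130)).astype(np.uint8);M=np.zeros_like(m);M[b[1]:b[3],b[0]:b[2]]=m[b[1]:b[3],b[0]:b[2]]
    n,l,S,c=cv2.connectedComponentsWithStats(M)
    for i in range(1,n):
        if S[i,4]>6: print(d['n'],S[i],c[i],np.round(onz(d,*c[i],102),1))
E
```

```text
t 1.52 p [ 533.3 -222.   220.1] F [-0.21 -0.28  0.23] w 87.8 
R [[-0.001, 0.08, -0.997], [0.002, -0.997, -0.08], [-1.0, -0.002, 0.001]] q [-4.160e-01  3.580e-01  1.738e+00  1.000e-03  1.048e+00  1.075e+00]
wrist cam [ 613.47320717 -215.05210572  380.96378055] grip proj [292.41800626 202.05795474]
top [141 175  17   5  22] [149.36363636 176.95454545] [587.9 227.4 102. ]
side [ 165  285   85   75 1849] [206.57057869 305.50784208] [581.9 233.  102. ]
side [201 293   4  19  29] [202.44827586 302.17241379] [591.2 227.5 102. ]
side [225 315  13   3  38] [230.84210526 316.02631579] [533.8 246.5 102. ]
side [235 320   2  12  17] [235.47058824 325.35294118] [521.2 263.4 102. ]
```

View pics/w1.png

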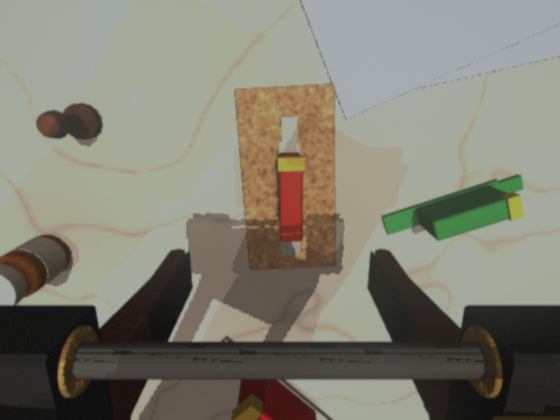

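View pics/c2.png

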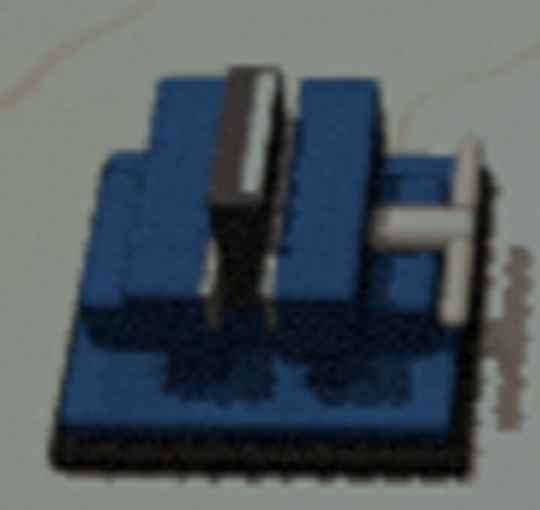

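The wrist view shows the red grip centred near (290,202), upright in the picture, with its nose up. The side crop shows the burr as a bright strip from (270,72) to (250,192), on the near (handle) side of the bar's end.

```bash
python3 - <<'E'
from h import *
w=cam('wrist');g=cv2.cvtColor(w['pixels'],cv2.COLOR_BGR2HSV).astype(int)
H,S,V=g[...,0],g[...,1],g[...,2]
red=((H<8)|(H>172))&(S>140)&(V>50);yel=(H>22)&(H<34)&(S>140)&(V>90)
m=(red|yel).astype(np.uint8);M=np.zeros_like(m);M[140:250,260:320]=m[140:250,260:320]
for r in (160,165,190,200,210,220,230,235):
    c=np.flatnonzero(M[r]);print(r,c.min(),c.max()+1,np.round(onz(w,c.min(),r,60)[:2],1),np.round(onz(w,c.max()+1,r,60)[:2],1))
ys=np.flatnonzero(M.sum(1)>5);print('rows',ys.min(),ys.max(),onz(w,291,ys.min(),60),onz(w,291,ys.max()+1,60))
# vise: triangulate burr
s=cam('side');t=cam('top')
P=[d['K']@np.c_[d['R'],d['t']] for d in(t,s)]
X=cv2.triangulatePoints(P[0],P[1],np.array([149.4,177.]),np.array([202.5,302.2]));print('burr',(X[:3]/X[3]).ravel())
for z in(100,106):
    a,b=onz(s,160+270/6,280+72/6,z),onz(s,160+250/6,280+192/6,z);print(z,a,b,np.degrees(np.arctan2(*(a-b)[[1,0]])))
# base bottom front-edge and right edge in side crop (z 0) : corners
for q in((52,470),(468,475)):print('base',onz(s,160+q[0]/6,280+q[1]/6,0))
E
```

```text
160 277 303 [ 561.  -216.8] [ 562.9 -240. ]
165 277 303 [ 556.5 -217.2] [ 558.4 -240.4]
190 279 302 [ 533.7 -220.8] [ 535.4 -241.8]
200 279 302 [ 524.2 -221.5] [ 525.9 -242.7]
210 279 302 [ 514.6 -222.3] [ 516.3 -243.6]
220 279 302 [ 504.8 -223.1] [ 506.5 -244.6]
230 280 302 [ 494.9 -224.8] [ 496.6 -245.6]
235 280 302 [ 489.9 -225.2] [ 491.6 -246.1]
rows 157 240 [ 564.689191   -229.04228039   60.        ] [ 484.61321542 -236.1972984    60.        ]
burr [589.80029984 227.61748538 102.13906245]
100 [593.70246948 203.81993462 100.        ] [587.08784804 246.53711245 100.        ] -81.19783486645876
106 [591.79852093 207.94536398 106.        ] [585.23547825 250.32944655 106.        ] -81.1978348664588
base [648.59899448 292.50006685   0.        ]
base [521.59251576 270.49753447   0.        ]
```

{"op": "carry_out", "data": {"commands": [[0.02, 0.0098, 0.0095, 0, 0, 0], [0.045, 0, 0, 0, 0, 0], [0.045, 0, 0, 0, 0, 0], [0.045, 0, 0, 0, 0, 0], [0.015, 0, 0, 0, 0, 0], [0, 0, 0, 0, 0, 0]]}}

```text
t: 2.58
ee_pos: [526.4, -236.3, 48.7]
orientation: [2.185, 0.086, -2.174]
ft_force: [0.6, -0.5, 0.7]
width: 87.9
```

{"op": "carry_out", "data": {"commands": [[0.012, -0.004, 0.0015, 0, 0, 0], [0.01, 0, 0, 0, 0, 0], [0.006, 0, 0, 0, 0, 0], [0, 0, 0, 0, 0, 0]]}}

```text
t: 3.08
ee_pos: [527.3, -233.3, 22.7]
orientation: [2.19, 0.083, -2.166]
ft_force: [0.7, 0.1, 0.0]
width: 87.7
```

```bash
python3 -c "
from h import *
st()"
```

```text
t 3.08 p [ 527.3 -233.3   22.7] F [0.69 0.11 0.01] w 87.7 
R [[0.011, 0.081, -0.997], [-0.004, -0.997, -0.081], [-1.0, 0.005, -0.011]] q [-4.380e-01  6.420e-01  1.840e+00  1.000e-03  6.470e-01  1.051e+00]
```

{"op": "carry_out", "data": {"commands": [[0.001, 0, 0.0025, 0, -0.6, 0], [0, 0, 0, 0, 0, 0]]}}

```text
t: 3.32
ee_pos: [525.1, -233.8, 22.1]
orientation: [2.178, 0.082, -2.177]
ft_force: [0.3, 0.5, 0.4]
width: 87.7
```

{"op": "carry_out", "data": {"commands": [[0, 0, 0, 0, 0, 0], [0, 0, 0, 0, 0, 0], [0, 0, 0, 0, 0, 0], [0, 0, 0, 0, 0, 0], [0, 0, 0, 0, 0, 0], [0, 0, 0, 0, 0, 0]], "grip": 1}}

```text
t: 4.08
ee_pos: [525.4, -233.9, 22.6]
orientation: [2.178, 0.082, -2.176]
ft_force: [0.2, 0.3, -0.3]
width: 31.6
```

```bash
python3 -c "
from h import *
st()"
```

```text
t 4.08 p [ 525.4 -233.9   22.6] F [ 0.24  0.27 -0.28] w 31.6 
R [[0.001, 0.081, -0.997], [-0.006, -0.997, -0.081], [-1.0, 0.006, -0.001]] q [-0.437  0.644  1.838 -0.008  0.656  1.059]
```

Orientation is clean. I'm waiting for the closure, then lifting.

{"op": "carry_out", "data": {"commands": [[0, 0, 0, 0, 0, 0], [0, 0, 0, 0, 0, 0], [0, 0, 0, 0, 0, 0]]}}

```text
t: 4.45
ee_pos: [525.3, -233.8, 22.6]
orientation: [2.178, 0.082, -2.176]
ft_force: [0.1, -1.2, 0.3]
width: 21.8
```

{"op": "carry_out", "data": {"commands": [[-0.01, 0, 0, 0, 0, 0], [-0.03, 0, 0, 0, 0, 0], [-0.045, 0, 0, 0, 0, 0], [-0.045, 0, 0, 0, 0, 0], [-0.045, 0, 0, 0, 0, 0], [0, 0, 0, 0, 0, 0]]}}

```text
t: 5.2
ee_pos: [524.1, -232.4, 204.2]
orientation: [2.177, 0.083, -2.179]
ft_force: [0.4, 0.4, -2.2]
width: 21.6
```

```bash
python3 -c "
from h import *
st()"
```

```text
t 5.2 p [ 524.1 -232.4  204.2] F [ 0.42  0.37 -2.17] w 21.6 
R [[-0.001, 0.081, -0.997], [-0.005, -0.997, -0.081], [-1.0, 0.005, 0.001]] q [-0.436  0.37   1.762 -0.006  1.008  1.057]
```

{"op": "carry_out", "data": {"commands": [[0, -0.03, -0.003, 0, 0, 0], [0, -0.055, -0.0056, 0, 0, 0], [0, -0.058, -0.006, 0, 0, 0], [0, -0.058, -0.006, 0, 0, 0], [0, -0.058, -0.006, 0, 0, 0], [0, -0.058, -0.006, 0, 0, 0], [0, -0.058, -0.006, 0, 0, 0], [0, -0.05, -0.005, 0, 0, 0]]}}

```text
t: 6.2
ee_pos: [528.0, 203.5, 194.2]
orientation: [2.167, 0.073, -2.195]
ft_force: [0.4, 0.2, -1.3]
width: 22.0
```

{"op": "carry_out", "data": {"commands": [[0, -0.02, -0.002, 0, 0, 0], [0, 0, 0, -2.4, 0, 0], [0, 0, 0, -2.4, 0, 0], [0, 0, 0, 0, 0, 0]]}}

```text
t: 6.7
ee_pos: [525.1, 225.2, 189.5]
orientation: [2.11, 0.166, -2.154]
ft_force: [0.6, 0.4, -1.9]
width: 22.3
```

```bash
python3 -c "
from h import *
o=st();w=cam('wrist');cv2.imwrite('pics/w2.png',w['pixels']);print(o['moment'])"
```

```text
t 6.7 p [525.1 225.2 189.5] F [ 0.6   0.44 -1.95] w 22.3 
R [[-0.02, 0.164, -0.986], [-0.01, -0.987, -0.163], [-1.0, 0.007, 0.021]] q [ 0.386  0.396  1.761 -0.003  1.007  1.794]
[ 0.04895032 -0.02460795  0.00266802]
```

View pics/w2.png

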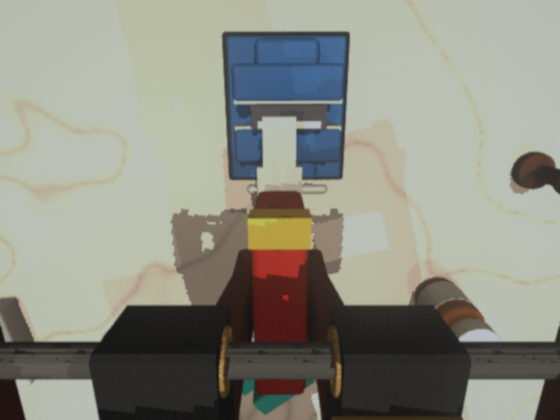

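{"op": "carry_out", "data": {"commands": [[0, 0.0082, -0.006, 0, 1.2, -0.4], [0.02, 0, 0, 0, 0, 0], [0.02, 0, 0, 0, 0, 0], [0.01, 0, 0, 0, 0, 0], [0, 0, 0, 0, 0, 0]]}}

```text
t: 7.38
ee_pos: [534.4, 214.1, 138.4]
orientation: [2.144, 0.17, -2.135]
ft_force: [-0.3, 0.3, -1.5]
width: 21.8
```

```bash
cat >> h.py <<'E'
C=np.array([595.,228.4]);E=np.array([np.cos(np.radians(9.4)),np.sin(np.radians(9.4))])
def rel():
    o=ctrl.get_obs();R=cv2.Rodrigues(np.array(o['orientation'],float))[0];p=np.array(o['ee_pos'])[:2]-C;F=np.array(o['ft_force'])
    print('t %.2f along %.1f lat %.1f z %.2f'%(o['t'],p@E,-p[0]*E[1]+p[1]*E[0],o['ee_pos'][2]),'Ffwd %.2f Fz %.2f'%(F[:2]@E,F[2]),
     'xtool',np.round(R[:,0],4),'yz %.4f zz %.4f yaw %.2f'%(R[2,1],R[2,2],np.degrees(np.arctan2(R[0,1],-R[1,1]))),'w %.1f'%o['width'],'M',np.round(o['moment'],2))
E
python3 -c "
from h import *
rel()"
```

```text
t 7.38 along -62.1 lat -4.2 z 138.41 Ffwd -0.19 Fz -1.45 xtool [ 0.0042  0.001  -1.    ] yz -0.0003 zz -0.0043 yaw 9.07 w 21.8 M [ 0.01  0.06 -0.01]
```

{"op": "carry_out", "data": {"commands": [[0.004, -0.0035, 0, 0, -0.25, 0], [0.004, 0, 0, 0, 0, 0], [0.002, 0, 0, 0, 0, 0], [0, 0, 0, 0, 0, 0]]}}

```text
t: 7.88
ee_pos: [535.0, 218.2, 129.4]
orientation: [2.142, 0.171, -2.137]
ft_force: [0.1, 0.6, -2.9]
width: 21.6
```

{"op": "carry_out", "data": {"commands": [[0.0015, 0, 0, 0, 0, 0], [0.0015, 0, 0, 0, 0, 0], [0, 0, 0, 0, 0, 0]]}}

```text
t: 8.25
ee_pos: [535.2, 218.3, 126.5]
orientation: [2.143, 0.171, -2.136]
ft_force: [0.3, 0.2, -2.1]
width: 21.8
```

```bash
python3 -c "
from h import *
rel()"
```

```text
t 8.25 along -60.7 lat -0.2 z 126.48 Ffwd 0.33 Fz -2.11 xtool [ 0.0029  0.0015 -1.    ] yz -0.0010 zz -0.0031 yaw 9.07 w 21.8 M [0.04 0.01 0.01]
```

{"op": "carry_out", "data": {"commands": [[0.0015, 0, 0, 0, 0, 0], [0.0015, 0, 0, 0, 0, 0], [0, 0, 0, 0, 0, 0]]}}

```text
t: 8.62
ee_pos: [535.5, 218.4, 123.6]
orientation: [2.143, 0.171, -2.136]
ft_force: [-0.3, 0.9, 0.4]
width: 21.7
```

{"op": "carry_out", "data": {"commands": [[0.0015, 0, 0, 0, 0, 0], [0.0015, 0, 0, 0, 0, 0], [0, 0, 0, 0, 0, 0]]}}

```text
t: 9.0
ee_pos: [536.3, 218.6, 121.7]
orientation: [2.146, 0.172, -2.134]
ft_force: [-1.9, -1.3, 2.2]
width: 21.9
```

```bash
python3 -c "
from h import *
rel();s=cam('side');cv2.imwrite('pics/s2.png',cv2.resize(s['pixels'][240:370,150:290],(700,650),interpolation=cv2.INTER_CUBIC))"
```

```text
t 9.00 along -59.5 lat -0.0 z 121.68 Ffwd -2.11 Fz 2.23 xtool [ 0.0055  0.0024 -1.    ] yz -0.0015 zz -0.0058 yaw 9.07 w 21.9 M [-0.05  0.01 -0.04]
```

View pics/s2.png

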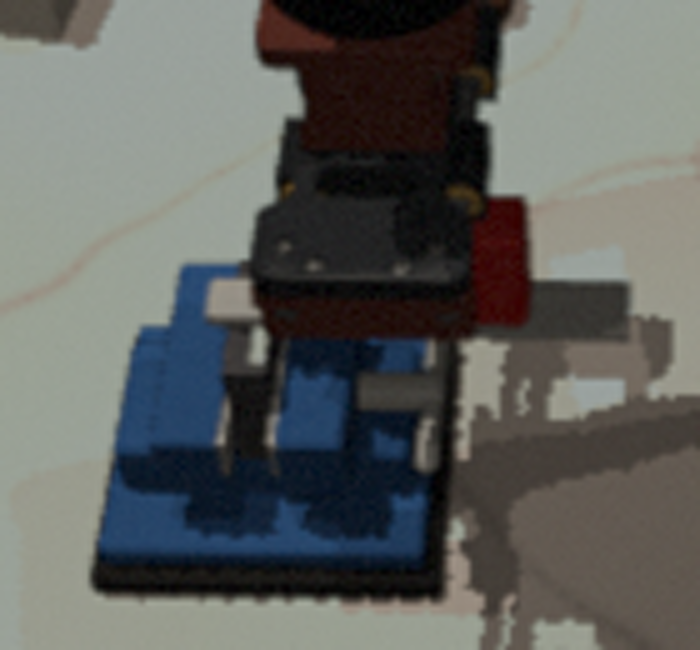

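The file lies level across the bar and burr, with its nose just past the far side. Touch came at TCP z ≈ 124.5. I'm starting the first stroke in short calls so I can watch the force.

{"op": "carry_out", "data": {"commands": [[0.0015, 0, -0.003, 0, -0.3, 0], [0.0012, 0, -0.006, 0, 0, 0], [0.0008, 0, -0.006, 0, 0, 0]]}}

```text
t: 9.43
ee_pos: [546.7, 220.3, 118.6]
orientation: [2.129, 0.17, -2.149]
ft_force: [-10.3, -1.1, 13.4]
width: 21.9
```

```bash
python3 -c "
from h import *
rel()"
```

```text
t 9.43 along -49.0 lat -0.1 z 118.58 Ffwd -10.29 Fz 13.43 xtool [-9.5e-03 -7.0e-04 -1.0e+00] yz -0.0008 zz 0.0095 yaw 9.07 w 21.9 M [-0.15  1.42  0.01]
```

{"op": "carry_out", "data": {"commands": [[-0.0022, 0, -0.005, 0, 0.3, 0], [0, 0, -0.006, 0, 0, 0]]}}

```text
t: 9.68
ee_pos: [554.4, 221.4, 120.6]
orientation: [2.126, 0.169, -2.151]
ft_force: [-5.7, -1.2, 7.2]
width: 22.1
```

```bash
python3 -c "
from h import *
rel()"
```

```text
t 9.68 along -41.2 lat -0.2 z 120.56 Ffwd -5.77 Fz 7.19 xtool [-0.0116 -0.0017 -0.9999] yz -0.0002 zz 0.0117 yaw 9.08 w 22.1 M [-0.14  0.97 -0.01]
```

{"op": "carry_out", "data": {"commands": [[0.0, 0, -0.006, 0, 0.4, 0], [0.0002, 0, -0.006, 0, 0.2, 0], [0.0002, 0, -0.006, 0, 0, 0]]}}

```text
t: 10.05
ee_pos: [567.9, 223.6, 119.8]
orientation: [2.126, 0.168, -2.15]
ft_force: [-6.4, -1.0, 8.1]
width: 21.9
```

```bash
python3 -c "
from h import *
rel()"
```

```text
t 10.05 along -27.5 lat -0.3 z 119.77 Ffwd -6.45 Fz 8.11 xtool [-0.0111 -0.0023 -0.9999] yz 0.0005 zz 0.0113 yaw 9.07 w 21.9 M [-0.17  1.06  0.02]
```

{"op": "carry_out", "data": {"commands": [[-0.001, 0, -0.006, 0, 0.5, 0], [0.0, 0, -0.006, 0, 0.5, 0], [0.0, 0, -0.006, 0, 0.3, 0], [0.0, 0, -0.006, 0, 0.3, 0]]}}

```text
t: 10.55
ee_pos: [586.4, 226.5, 119.7]
orientation: [2.142, 0.168, -2.134]
ft_force: [-6.0, -0.4, 6.3]
width: 21.6
```

```bash
python3 -c "
from h import *
rel()"
```

```text
t 10.55 along -8.8 lat -0.5 z 119.72 Ffwd -6.02 Fz 6.30 xtool [ 3.9e-03 -9.0e-04 -1.0e+00] yz 0.0015 zz -0.0037 yaw 9.07 w 21.6 M [-0.08  1.04  0.04]
```

{"op": "carry_out", "data": {"commands": [[0.0, 0, -0.006, 0, -0.1, 0], [0.0, 0, -0.006, 0, 0, 0], [0.0, 0, -0.006, 0, 0, 0], [0.0, 0, -0.006, 0, 0, 0]]}}

```text
t: 11.05
ee_pos: [603.7, 229.2, 118.8]
orientation: [2.122, 0.165, -2.153]
ft_force: [-5.9, -1.3, 7.6]
width: 21.8
```

```bash
python3 -c "
from h import *
rel()"
```

```text
t 11.05 along 8.7 lat -0.6 z 118.77 Ffwd -6.08 Fz 7.62 xtool [-0.0139 -0.0049 -0.9999] yz 0.0026 zz 0.0145 yaw 9.06 w 21.8 M [-0.09  1.29 -0.01]
```

{"op": "carry_out", "data": {"commands": [[-0.0003, 0, -0.007, 0, 0.5, -0.1], [0.0, 0, -0.008, 0, 0.5, 0], [0.0, 0, -0.008, 0, 0.4, 0], [0.0, 0, -0.008, 0, 0.4, 0]]}}

```text
t: 11.55
ee_pos: [627.2, 233.0, 118.0]
orientation: [2.137, 0.167, -2.139]
ft_force: [-8.0, -1.3, 8.0]
width: 22.2
```

```bash
python3 -c "
from h import *
rel()"
```

```text
t 11.55 along 32.5 lat -0.7 z 118.02 Ffwd -8.11 Fz 8.04 xtool [-8.0e-04 -2.2e-03 -1.0e+00] yz 0.0020 zz 0.0011 yaw 9.05 w 22.2 M [-0.18  1.63  0.  ]
```

{"op": "carry_out", "data": {"commands": [[-0.0012, 0, -0.008, 0, 0.3, 0], [-0.0002, 0, -0.008, 0, 0.3, 0], [-0.0002, 0, -0.008, 0, 0.3, 0], [-0.0002, 0, -0.007, 0, 0.3, 0]]}}

```text
t: 12.05
ee_pos: [651.2, 236.8, 118.6]
orientation: [2.141, 0.166, -2.135]
ft_force: [-5.4, -1.1, 4.7]
width: 21.9
```

```bash
python3 -c "
from h import *
rel()"
```

```text
t 12.05 along 56.9 lat -0.9 z 118.58 Ffwd -5.48 Fz 4.70 xtool [ 0.0029 -0.0027 -1.    ] yz 0.0031 zz -0.0024 yaw 9.03 w 21.9 M [-0.11  1.33 -0.01]
```

Stroke 1 ran 118 mm at roughly 6.5–10 N, apart from a brief 15 N near its start. Now I'm lifting clear with forward motion and returning in the air.

{"op": "carry_out", "data": {"commands": [[-0.008, 0, -0.006, 0, 0, 0], [-0.015, 0, -0.002, 0, 0, 0], [-0.01, 0, 0.0, 0, 0, -0.2], [0, 0, 0.03, 0, 0, 0], [0, 0, 0.04, 0, 0, 0], [0, 0, 0.03, 0, 0, 0], [0, 0, 0.012, 0, 0, 0], [0, 0, 0, 0, 0, 0]]}}

```text
t: 13.05
ee_pos: [548.0, 220.5, 155.4]
orientation: [2.149, 0.171, -2.133]
ft_force: [-0.7, -0.7, -1.7]
width: 21.5
```

```bash
python3 -c "
from h import *
rel()"
```

```text
t 13.05 along -47.7 lat -0.1 z 155.41 Ffwd -0.78 Fz -1.75 xtool [ 0.007   0.0031 -1.    ] yz -0.0020 zz -0.0074 yaw 9.01 w 21.5 M [ 0.   -0.08  0.01]
```

{"op": "carry_out", "data": {"commands": [[0.01, 0, 0.012, 0, -0.4, 0.1], [0.01, 0, 0.002, 0, 0, 0], [0.007, 0, 0, 0, 0, 0], [0.002, 0, 0, 0, 0, 0], [0, 0, 0, 0, 0, 0]]}}

```text
t: 13.68
ee_pos: [536.0, 218.7, 123.6]
orientation: [2.141, 0.168, -2.139]
ft_force: [-0.1, 0.6, -2.5]
width: 22.4
```

```bash
python3 -c "
from h import *
rel()"
```

```text
t 13.68 along -59.8 lat 0.0 z 123.57 Ffwd 0.01 Fz -2.53 xtool [ 9.e-04  4.e-04 -1.e+00] yz -0.0003 zz -0.0010 yaw 8.98 w 22.4 M [0.03 0.01 0.03]
```

{"op": "carry_out", "data": {"commands": [[0.002, 0, -0.002, 0, 0, 0], [0.0015, 0, -0.004, 0, 0, 0], [0.0007, 0, -0.006, 0, 0.1, 0]]}}

```text
t: 14.05
ee_pos: [547.7, 220.6, 120.4]
orientation: [2.142, 0.168, -2.138]
ft_force: [-4.1, -0.9, 4.7]
width: 21.7
```

```bash
python3 -c "
from h import *
rel()"
```

```text
t 14.05 along -47.9 lat 0.0 z 120.37 Ffwd -4.15 Fz 4.69 xtool [ 1.5e-03  7.0e-04 -1.0e+00] yz -0.0004 zz -0.0016 yaw 8.97 w 21.7 M [-0.09  0.54  0.02]
```

{"op": "carry_out", "data": {"commands": [[0.0004, 0, -0.007, 0, 0.2, 0], [0.0, 0, -0.007, 0, 0.3, 0], [0.0, 0, -0.007, 0, 0.3, 0], [0.0, 0, -0.007, 0, 0.3, 0]]}}

```text
t: 14.55
ee_pos: [577.5, 225.4, 120.9]
orientation: [2.165, 0.171, -2.117]
ft_force: [-2.0, 0.2, 1.9]
width: 21.8
```

```bash
python3 -c "
from h import *
rel()"
```

```text
t 14.55 along -17.7 lat -0.1 z 120.92 Ffwd -1.94 Fz 1.87 xtool [ 0.0224  0.0042 -0.9997] yz -0.0007 zz -0.0228 yaw 8.97 w 21.8 M [-0.07  0.45 -0.  ]
```

{"op": "carry_out", "data": {"commands": [[0.0018, 0, -0.006, 0, -0.6, 0], [0.0003, 0, -0.006, 0, 0, 0]]}}

```text
t: 14.8
ee_pos: [589.4, 227.3, 119.1]
orientation: [2.15, 0.169, -2.13]
ft_force: [-5.6, -1.5, 7.1]
width: 21.8
```

```bash
python3 -c "
from h import *
rel()"
```

```text
t 14.80 along -5.7 lat -0.2 z 119.07 Ffwd -5.73 Fz 7.12 xtool [ 0.0092  0.002  -1.    ] yz -0.0005 zz -0.0094 yaw 8.97 w 21.8 M [-0.1   1.03  0.03]
```

{"op": "carry_out", "data": {"commands": [[-0.0003, 0, -0.006, 0, 0, 0], [0, 0, -0.006, 0, 0.1, 0], [0, 0, -0.006, 0, 0.2, 0]]}}

```text
t: 15.18
ee_pos: [607.2, 230.1, 119.5]
orientation: [2.151, 0.169, -2.13]
ft_force: [-4.7, -0.6, 4.7]
width: 21.7
```

```bash
python3 -c "
from h import *
rel()"
```

```text
t 15.18 along 12.3 lat -0.3 z 119.52 Ffwd -4.71 Fz 4.67 xtool [ 0.0097  0.0019 -1.    ] yz -0.0004 zz -0.0099 yaw 8.96 w 21.7 M [-0.05  0.97 -0.04]
```

{"op": "carry_out", "data": {"commands": [[0.0009, 0, -0.006, 0, 0, 0], [0.0002, 0, -0.006, 0, 0.1, 0], [0.0001, 0, -0.006, 0, 0.1, 0]]}}

```text
t: 15.55
ee_pos: [624.0, 232.7, 118.6]
orientation: [2.148, 0.168, -2.133]
ft_force: [-5.7, -0.4, 6.2]
width: 21.9
```

```bash
python3 -c "
from h import *
rel()"
```

```text
t 15.55 along 29.3 lat -0.5 z 118.57 Ffwd -5.70 Fz 6.23 xtool [ 0.0065  0.0012 -1.    ] yz -0.0001 zz -0.0066 yaw 8.94 w 21.9 M [-0.16  1.28  0.01]
```

{"op": "carry_out", "data": {"commands": [[0.0002, 0, -0.006, 0, 0.1, 0], [0.0001, 0, -0.006, 0, 0.1, 0], [0.0001, 0, -0.006, 0, 0.1, 0], [0.0001, 0, -0.006, 0, 0.1, 0]]}}

```text
t: 16.05
ee_pos: [645.9, 236.2, 118.3]
orientation: [2.144, 0.167, -2.137]
ft_force: [-5.9, -1.2, 6.4]
width: 21.8
```

```bash
python3 -c "
from h import *
rel()"
```

```text
t 16.05 along 51.5 lat -0.7 z 118.27 Ffwd -6.06 Fz 6.36 xtool [ 3.2e-03  3.0e-04 -1.0e+00] yz 0.0002 zz -0.0032 yaw 8.92 w 21.8 M [-0.2   1.45  0.11]
```

One more row of sliding, then lift and return.

{"op": "carry_out", "data": {"commands": [[0.0, 0, -0.006, 0, 0.1, 0], [-0.008, 0, -0.006, 0, 0, 0], [-0.015, 0, -0.002, 0, 0, 0], [-0.006, 0, 0.0, 0, 0, 0], [0, 0, 0.03, 0, 0, 0], [0, 0, 0.045, 0, 0, 0], [0, 0, 0.04, 0, 0, 0], [0, 0, 0.012, 0, 0, 0]]}}

```text
t: 17.05
ee_pos: [534.9, 218.5, 149.3]
orientation: [2.151, 0.168, -2.131]
ft_force: [-0.0, 0.0, -2.6]
width: 21.7
```

{"op": "carry_out", "data": {"commands": [[0.005, 0, 0, 0, 0, 0], [0, 0, 0, 0, 0, 0]]}}

```text
t: 17.3
ee_pos: [536.9, 219.1, 145.1]
orientation: [2.155, 0.169, -2.128]
ft_force: [-0.7, -0.8, -2.3]
width: 21.8
```

```bash
python3 -c "
from h import *
rel()"
```

```text
t 17.30 along -58.8 lat 0.3 z 145.05 Ffwd -0.79 Fz -2.28 xtool [ 0.0124  0.0031 -0.9999] yz -0.0011 zz -0.0128 yaw 8.89 w 21.8 M [ 0.    0.05 -0.02]
```

{"op": "carry_out", "data": {"commands": [[0.007, 0, 0.003, 0, -0.7, 0.05], [0.007, 0, 0, 0, 0, 0], [0.006, 0, 0, 0, 0, 0], [0, 0, 0, 0, 0, 0]]}}

```text
t: 17.8
ee_pos: [536.4, 219.1, 122.9]
orientation: [2.142, 0.166, -2.14]
ft_force: [-0.3, 0.5, -0.4]
width: 21.8
```

```bash
python3 -c "
from h import *
rel()"
```

```text
t 17.80 along -59.3 lat 0.4 z 122.93 Ffwd -0.18 Fz -0.43 xtool [ 8.e-04  5.e-04 -1.e+00] yz -0.0004 zz -0.0009 yaw 8.85 w 21.8 M [ 0.1  -0.02  0.01]
```

{"op": "carry_out", "data": {"commands": [[0.0015, 0, -0.002, 0, 0, 0], [0.0015, 0, -0.005, 0, 0, 0], [0.001, 0, -0.006, 0, 0, 0]]}}

```text
t: 18.18
ee_pos: [548.1, 221.0, 119.7]
orientation: [2.138, 0.166, -2.144]
ft_force: [-6.5, -1.1, 7.5]
width: 22.3
```

```bash
python3 -c "
from h import *
rel()"
```

```text
t 18.18 along -47.5 lat 0.3 z 119.71 Ffwd -6.57 Fz 7.49 xtool [-2.6e-03 -2.0e-04 -1.0e+00] yz -0.0002 zz 0.0026 yaw 8.86 w 22.3 M [-0.1   0.79 -0.  ]
```

{"op": "carry_out", "data": {"commands": [[-0.0006, 0, -0.006, 0, 0.1, 0], [0.0001, 0, -0.006, 0, 0.15, 0], [0.0001, 0, -0.006, 0, 0.15, 0]]}}

```text
t: 18.55
ee_pos: [566.6, 223.9, 121.1]
orientation: [2.146, 0.167, -2.137]
ft_force: [-3.4, -0.6, 1.8]
width: 21.9
```

```bash
python3 -c "
from h import *
rel()"
```

```text
t 18.55 along -28.8 lat 0.2 z 121.05 Ffwd -3.46 Fz 1.77 xtool [ 4.2e-03  9.0e-04 -1.0e+00] yz -0.0002 zz -0.0043 yaw 8.86 w 21.9 M [-0.01  0.39  0.05]
```

{"op": "carry_out", "data": {"commands": [[0.0015, 0, -0.006, 0, 0, 0], [0.0005, 0, -0.006, 0, 0, 0]]}}

```text
t: 18.8
ee_pos: [578.6, 225.8, 119.2]
orientation: [2.144, 0.166, -2.138]
ft_force: [-5.9, -0.7, 6.5]
width: 21.6
```

```bash
python3 -c "
from h import *
rel()"
```

```text
t 18.80 along -16.6 lat 0.1 z 119.22 Ffwd -5.94 Fz 6.48 xtool [ 2.8e-03  6.0e-04 -1.0e+00] yz -0.0002 zz -0.0029 yaw 8.86 w 21.6 M [-0.13  0.92  0.05]
```

{"op": "carry_out", "data": {"commands": [[0.0, 0, -0.006, 0, 0.05, 0], [0.0001, 0, -0.006, 0, 0.1, 0], [0.0001, 0, -0.006, 0, 0.1, 0], [0.0001, 0, -0.006, 0, 0.1, 0]]}}

```text
t: 19.3
ee_pos: [601.7, 229.4, 119.0]
orientation: [2.145, 0.166, -2.137]
ft_force: [-6.2, -0.5, 6.3]
width: 22.1
```

```bash
python3 -c "
from h import *
rel()"
```

```text
t 19.30 along 6.8 lat -0.1 z 119.02 Ffwd -6.24 Fz 6.34 xtool [ 3.6e-03  4.0e-04 -1.0e+00] yz 0.0001 zz -0.0036 yaw 8.84 w 22.1 M [-0.15  1.06 -0.01]
```

{"op": "carry_out", "data": {"commands": [[0.0001, 0, -0.006, 0, 0.05, 0], [0.0001, 0, -0.006, 0, 0.1, 0], [0.0001, 0, -0.006, 0, 0.1, 0], [0.0001, 0, -0.006, 0, 0.1, 0]]}}

```text
t: 19.8
ee_pos: [624.2, 232.8, 118.5]
orientation: [2.144, 0.165, -2.138]
ft_force: [-5.4, -0.6, 7.0]
width: 21.9
```

{"op": "carry_out", "data": {"commands": [[0.0001, 0, -0.006, 0, 0.05, 0], [0.0001, 0, -0.006, 0, 0.1, 0], [0.0001, 0, -0.006, 0, 0.1, 0], [0.0001, 0, -0.006, 0, 0.1, 0]]}}

```text
t: 20.3
ee_pos: [645.9, 236.1, 117.9]
orientation: [2.141, 0.164, -2.142]
ft_force: [-5.6, -0.3, 6.7]
width: 21.7
```

```bash
python3 -c "
from h import *
rel()"
```

```text
t 20.30 along 51.5 lat -0.7 z 117.88 Ffwd -5.61 Fz 6.74 xtool [-3.0e-04 -1.1e-03 -1.0e+00] yz 0.0010 zz 0.0005 yaw 8.80 w 21.7 M [-0.21  1.51 -0.03]
```

{"op": "carry_out", "data": {"commands": [[0.0, 0, -0.006, 0, 0.1, 0], [-0.008, 0, -0.006, 0, 0, 0], [-0.015, 0, -0.002, 0, 0, 0], [-0.006, 0, 0.0, 0, 0, 0], [0, 0, 0.03, 0, 0, 0], [0, 0, 0.045, 0, 0, 0], [0, 0, 0.04, 0, 0, 0], [0, 0, 0.012, 0, 0, 0]]}}

```text
t: 21.3
ee_pos: [534.8, 218.7, 149.0]
orientation: [2.149, 0.164, -2.135]
ft_force: [-0.3, 1.5, -0.6]
width: 22.1
```

{"op": "carry_out", "data": {"commands": [[0.003, 0, 0, 0, -0.5, 0], [0, 0, 0, 0, 0, 0]]}}

```text
t: 21.55
ee_pos: [536.9, 219.3, 147.0]
orientation: [2.143, 0.164, -2.141]
ft_force: [0.0, 0.6, -1.9]
width: 22.0
```

```bash
python3 -c "
from h import *
rel();s=cam('side');cv2.imwrite('pics/s3.png',cv2.resize(s['pixels'][275:345,170:240],(700,700)[:2],interpolation=cv2.INTER_CUBIC)[:600])"
```

```text
t 21.55 along -58.8 lat 0.6 z 146.95 Ffwd 0.12 Fz -1.95 xtool [ 7.e-04  3.e-04 -1.e+00] yz -0.0002 zz -0.0007 yaw 8.76 w 22.0 M [-0.06 -0.04 -0.04]
```

View pics/s3.png

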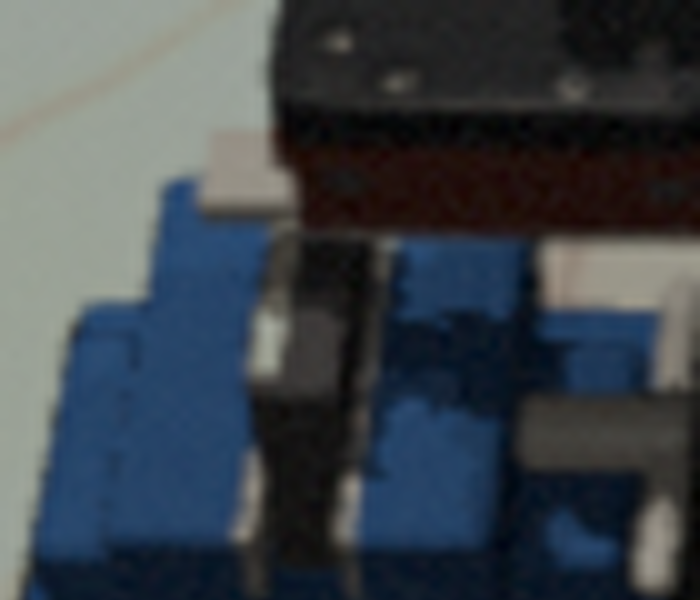

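The burr's bright strip (268,345 in the crop) now lies at the far edge of the bar's end. That is about 10 mm forward, so it's laid over. The earlier strokes had short pressure dips, so I'm adding a fourth, steadier one as insurance.

{"op": "carry_out", "data": {"commands": [[0.008, 0, 0.003, 0, 0, 0], [0.008, 0, 0, 0, 0, 0], [0.006, 0, 0, 0, 0, 0], [0, 0, 0, 0, 0, 0]]}}

```text
t: 22.1
ee_pos: [535.6, 219.1, 122.7]
orientation: [2.144, 0.164, -2.141]
ft_force: [0.3, 0.1, 0.4]
width: 21.9
```

```bash
python3 -c "
from h import *
rel()"
```

```text
t 22.10 along -60.1 lat 0.5 z 122.71 Ffwd 0.31 Fz 0.43 xtool [ 1.4e-03  5.0e-04 -1.0e+00] yz -0.0003 zz -0.0015 yaw 8.72 w 21.9 M [ 0.03 -0.12 -0.03]
```

{"op": "carry_out", "data": {"commands": [[0.0015, 0, -0.003, 0, 0, 0], [0.0013, 0, -0.006, 0, 0, 0], [0.0006, 0, -0.006, 0, 0.05, 0]]}}

```text
t: 22.48
ee_pos: [550.0, 221.4, 120.2]
orientation: [2.142, 0.164, -2.142]
ft_force: [-4.4, -0.0, 5.9]
width: 21.7
```

{"op": "carry_out", "data": {"commands": [[0.0001, 0, -0.006, 0, 0.1, 0], [0.0002, 0, -0.006, 0, 0.1, 0]]}}

```text
t: 22.72
ee_pos: [562.4, 223.4, 120.7]
orientation: [2.146, 0.164, -2.139]
ft_force: [-4.3, -1.9, 3.1]
width: 22.0
```

```bash
python3 -c "
from h import *
rel()"
```

```text
t 22.73 along -32.9 lat 0.4 z 120.66 Ffwd -4.51 Fz 3.08 xtool [ 3.2e-03  8.0e-04 -1.0e+00] yz -0.0003 zz -0.0033 yaw 8.73 w 22.0 M [-0.06  0.5   0.04]
```

{"op": "carry_out", "data": {"commands": [[0.001, 0, -0.006, 0, 0, 0], [0.0006, 0, -0.006, 0, 0, 0]]}}

```text
t: 22.98
ee_pos: [574.7, 225.3, 119.4]
orientation: [2.145, 0.164, -2.14]
ft_force: [-5.5, -0.6, 5.1]
width: 21.9
```

{"op": "carry_out", "data": {"commands": [[0.0001, 0, -0.006, 0, 0.05, 0], [0.0001, 0, -0.006, 0, 0.1, 0], [0.0001, 0, -0.006, 0, 0.1, 0]]}}

```text
t: 23.35
ee_pos: [592.7, 228.1, 119.3]
orientation: [2.147, 0.164, -2.138]
ft_force: [-5.0, -1.4, 5.7]
width: 22.0
```

```bash
python3 -c "
from h import *
rel()"
```

```text
t 23.35 along -2.3 lat 0.0 z 119.31 Ffwd -5.13 Fz 5.68 xtool [ 4.1e-03  8.0e-04 -1.0e+00] yz -0.0002 zz -0.0042 yaw 8.72 w 22.0 M [-0.12  0.91 -0.01]
```

{"op": "carry_out", "data": {"commands": [[0.0001, 0, -0.006, 0, 0.05, 0], [0.0001, 0, -0.006, 0, 0.1, 0], [0.0001, 0, -0.006, 0, 0.1, 0], [0.0001, 0, -0.006, 0, 0.1, 0]]}}

```text
t: 23.85
ee_pos: [616.2, 231.6, 118.9]
orientation: [2.148, 0.163, -2.137]
ft_force: [-4.3, -0.2, 5.1]
width: 21.8
```

{"op": "carry_out", "data": {"commands": [[0.0001, 0, -0.006, 0, 0.05, 0], [0.0001, 0, -0.006, 0, 0.1, 0], [0.0001, 0, -0.006, 0, 0.1, 0], [0.0001, 0, -0.006, 0, 0.1, 0]]}}

```text
t: 24.35
ee_pos: [639.0, 235.0, 118.3]
orientation: [2.148, 0.163, -2.137]
ft_force: [-4.7, -0.8, 5.3]
width: 21.4
```

{"op": "carry_out", "data": {"commands": [[0, 0, -0.006, 0, 0.05, 0], [0, 0, -0.005, 0, 0.1, 0]]}}

```text
t: 24.6
ee_pos: [649.2, 236.5, 118.1]
orientation: [2.146, 0.162, -2.139]
ft_force: [-5.5, -0.9, 5.7]
width: 22.0
```

{"op": "carry_out", "data": {"commands": [[-0.008, 0, -0.006, 0, 0, 0], [-0.015, 0, -0.002, 0, 0, 0], [-0.03, 0, 0, 0, 0, 0], [-0.03, 0, 0, 0, 0, 0], [-0.02, 0, 0, 0, 0, 0], [0, 0, 0, 0, 0, 0]]}}

```text
t: 25.35
ee_pos: [660.3, 238.0, 226.0]
orientation: [2.153, 0.162, -2.133]
ft_force: [-1.0, -0.3, -2.4]
width: 21.8
```

```bash
python3 -c "
from h import *
rel();st()"
```

```text
t 25.35 along 66.0 lat -1.2 z 226.03 Ffwd -1.01 Fz -2.36 xtool [ 8.9e-03  9.0e-04 -1.0e+00] yz 0.0004 zz -0.0090 yaw 8.65 w 21.8 M [ 0.02 -0.03  0.02]
t 25.35 p [660.3 238.  226. ] F [-0.96 -0.33 -2.36] w 21.8 
R [[0.009, 0.15, -0.989], [0.001, -0.989, -0.15], [-1.0, 0.0, -0.009]] q [ 0.33   0.529  1.448 -0.002  1.156  1.751]
```

{"op": "carry_out", "data": {"commands": [[0, 0.03, 0.014, 0, 0, 0], [0, 0.05, 0.023, 0, 0, 0], [0, 0.053, 0.024, 0, 0, 0], [0, 0.053, 0.024, 0, 0, 0], [0, 0.053, 0.024, 0, 0, 0], [0, 0.053, 0.024, 0, 0, 0], [0, 0.053, 0.024, 0, 0, 0], [0, 0.05, 0.023, 0, 0, 0]]}}

```text
t: 26.35
ee_pos: [536.4, -188.0, 216.6]
orientation: [2.141, 0.171, -2.138]
ft_force: [0.3, -0.3, -1.1]
width: 21.8
```

{"op": "carry_out", "data": {"commands": [[0, 0.035, 0.016, 0, 0, 0], [0, 0.0, 0.0, 2, 0, 0], [0, 0, 0, 2, 0, 0], [0, 0, 0, 0, 0, 0]]}}

```text
t: 26.85
ee_pos: [523.1, -227.8, 213.3]
orientation: [2.179, 0.091, -2.185]
ft_force: [-0.1, -0.2, -1.5]
width: 21.9
```

```bash
python3 -c "
from h import *
st()"
```

```text
t 26.85 p [ 523.1 -227.8  213.3] F [-0.14 -0.21 -1.54] w 21.9 
R [[-0.003, 0.08, -0.997], [0.003, -0.997, -0.08], [-1.0, -0.004, 0.003]] q [-0.433  0.357  1.757  0.002  1.031  1.057]
```

{"op": "carry_out", "data": {"commands": [[0.02, 0.005, -0.0015, 0, 0.2, 0.2], [0.04, 0, 0, 0, 0, 0], [0.04, 0, 0, 0, 0, 0], [0.04, 0, 0, 0, 0, 0], [0.015, 0, 0, 0, 0, 0], [0, 0, 0, 0, 0, 0]]}}

```text
t: 27.6
ee_pos: [530.0, -226.8, 55.8]
orientation: [2.18, 0.097, -2.168]
ft_force: [0.3, -1.0, -1.2]
width: 21.9
```

```bash
python3 -c "
from h import *
st()"
```

```text
t 27.6 p [ 530.  -226.8   55.8] F [ 0.34 -0.97 -1.23] w 21.9 
R [[0.005, 0.091, -0.996], [-0.001, -0.996, -0.091], [-1.0, 0.002, -0.005]] q [-0.426  0.589  1.832  0.002  0.716  1.053]
```

{"op": "carry_out", "data": {"commands": [[0.01, 0.0065, 0.005, 0, -0.3, 0], [0.01, 0, 0, 0, 0, 0], [0.006, 0, 0, 0, 0, 0], [0, 0, 0, 0, 0, 0]]}}

```text
t: 28.1
ee_pos: [527.9, -235.3, 31.6]
orientation: [2.178, 0.094, -2.167]
ft_force: [-0.3, 0.9, -1.6]
width: 21.9
```

```bash
python3 -c "
from h import *
st()"
```

```text
t 28.1 p [ 527.9 -235.3   31.6] F [-0.32  0.89 -1.56] w 21.9 
R [[0.005, 0.091, -0.996], [-0.004, -0.996, -0.091], [-1.0, 0.005, -0.005]] q [-0.439  0.63   1.833 -0.003  0.672  1.043]
```

Lowering gently to contact (expected at TCP z ≈ 22.6).

{"op": "carry_out", "data": {"commands": [[0.003, -0.0015, 0.002, 0, -0.3, -0.2], [0.002, 0, 0, 0, 0, 0], [0.0015, 0, 0, 0, 0, 0], [0, 0, 0, 0, 0, 0]]}}

```text
t: 28.6
ee_pos: [526.1, -234.1, 25.3]
orientation: [2.174, 0.097, -2.174]
ft_force: [-0.3, -0.5, -1.3]
width: 22.2
```

{"op": "carry_out", "data": {"commands": [[0.001, 0, 0, 0, 0, 0], [0.0007, 0, 0, 0, 0, 0], [0, 0, 0, 0, 0, 0]]}}

```text
t: 28.98
ee_pos: [526.2, -234.1, 23.9]
orientation: [2.174, 0.097, -2.173]
ft_force: [-0.7, 1.6, -0.2]
width: 21.9
```

```bash
python3 -c "
from h import *
st()"
```

```text
t 28.98 p [ 526.2 -234.1   23.9] F [-0.75  1.56 -0.23] w 21.9 
R [[0.001, 0.091, -0.996], [-0.002, -0.996, -0.091], [-1.0, 0.002, -0.0]] q [-0.439  0.643  1.834 -0.002  0.663  1.043]
```

{"op": "carry_out", "data": {"commands": [[0.0008, 0, 0, 0, 0, 0], [0.0005, 0, 0, 0, 0, 0], [0, 0, 0, 0, 0, 0]]}}

```text
t: 29.35
ee_pos: [526.2, -234.2, 23.7]
orientation: [2.175, 0.097, -2.173]
ft_force: [-0.1, 1.1, -0.4]
width: 21.8
```

{"op": "carry_out", "data": {"commands": [[0.001, 0, 0, 0, 0, 0], [0.001, 0, 0, 0, 0, 0]]}}

```text
t: 29.6
ee_pos: [525.7, -234.3, 22.6]
orientation: [2.174, 0.097, -2.174]
ft_force: [-3.8, 0.8, 9.6]
width: 21.8
```

```bash
python3 -c "
from h import *
st();w=cam('side');cv2.imwrite('pics/s4.png',cv2.resize(w['pixels'][140:210,230:340],(770,490),interpolation=cv2.INTER_CUBIC))"
```

```text
t 29.6 p [ 525.7 -234.3   22.6] F [-3.77  0.78  9.56] w 21.8 
R [[0.0, 0.091, -0.996], [-0.002, -0.996, -0.091], [-1.0, 0.002, 0.0]] q [-0.439  0.645  1.835 -0.003  0.661  1.042]
```

View pics/s4.png

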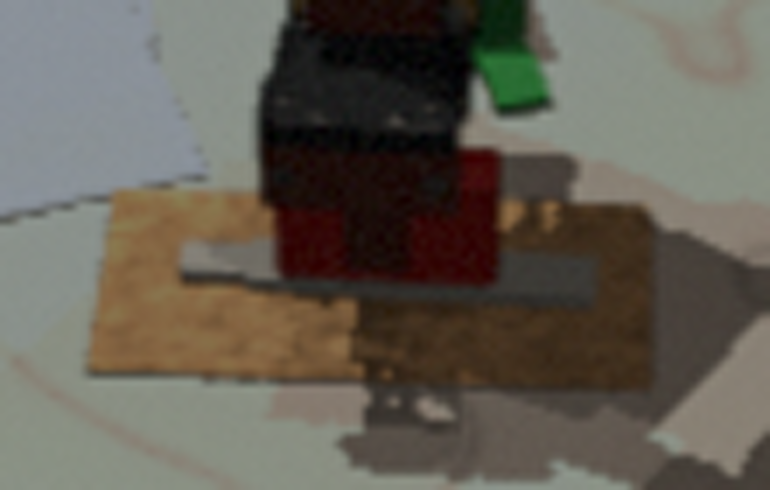

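The file is on the mat, sole down. I'm easing the pressure, then opening.

{"op": "carry_out", "data": {"commands": [[-0.0007, 0, 0, 0, 0, 0], [0, 0, 0, 0, 0, 0]]}}

```text
t: 29.9
ee_pos: [525.8, -234.4, 23.1]
orientation: [2.174, 0.097, -2.173]
ft_force: [0.1, -0.1, -1.3]
width: 21.8
```

{"op": "carry_out", "data": {"commands": [[0, 0, 0, 0, 0, 0], [0, 0, 0, 0, 0, 0], [0, 0, 0, 0, 0, 0], [0, 0, 0, 0, 0, 0], [0, 0, 0, 0, 0, 0], [0, 0, 0, 0, 0, 0]], "grip": 0}}

```text
t: 30.65
ee_pos: [526.4, -234.6, 23.0]
orientation: [2.175, 0.097, -2.172]
ft_force: [0.2, -0.4, 0.1]
width: 78.3
```

{"op": "carry_out", "data": {"commands": [[-0.01, 0, 0, 0, 0, 0], [-0.02, 0, 0, 0, 0, 0], [-0.045, 0, 0, 0, 0, 0], [-0.05, 0, 0, 0, 0, 0], [-0.05, 0, 0, 0, 0, 0], [-0.02, 0, 0.04, 0, 0, 0], [0, 0, 0.04, 0, 0, 0], [0, 0, 0, 0, 0, 0]]}}

```text
t: 31.65
ee_pos: [445.8, -242.0, 234.6]
orientation: [2.181, 0.091, -2.16]
ft_force: [-0.3, -0.3, -0.2]
width: 87.9
```

```bash
python3 - <<'E'
from h import *
st();t=cam('top');s=cam('side');f=lambda a:cv2.resize(a,(400,300),interpolation=cv2.INTER_CUBIC)
T,S=t['pixels'],s['pixels']
cv2.imwrite('pics/end.png',np.vstack([np.hstack([f(S[140:215,230:330]),f(S[280:355,165:265])]),np.hstack([f(T),f(S)])]))
E
```

```text
t 31.65 p [ 445.8 -242.   234.6] F [-0.33 -0.31 -0.2 ] w 87.9 
R [[0.01, 0.092, -0.996], [-0.008, -0.996, -0.092], [-1.0, 0.008, -0.009]] q [-0.52   0.229  1.884 -0.002  1.016  0.96 ]
```

View pics/end.png

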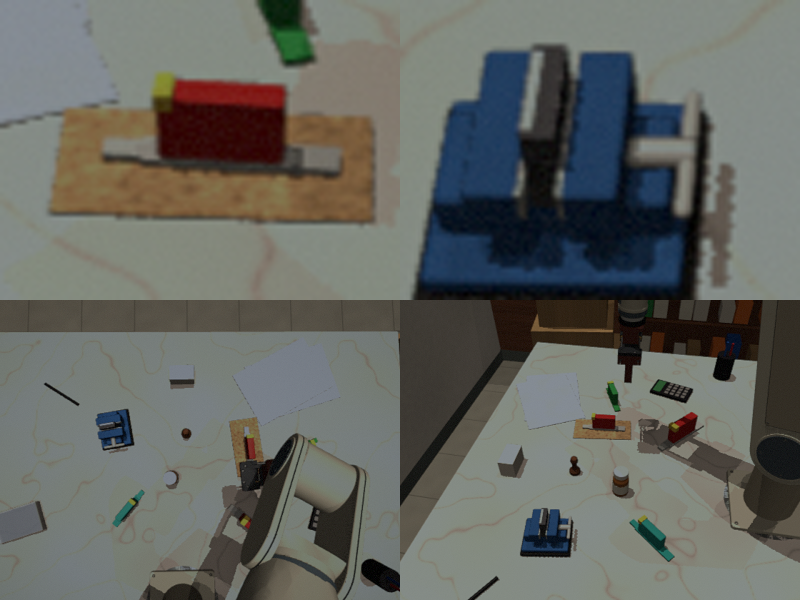

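The final picture shows the file upright on its mat, the burr at the far edge of the bar's end, and the bystanders unmoved. I'm handing in.

```bash
python3 -c "
from workcell import ctrl
print(ctrl.close_job())"
```

```text
the job is handed in; nothing more can be done
None
```

The job is done and handed in at about 32 s of the 72 s allowed. I took the small red file from its mat and made four forward strokes of about 110–120 mm across the bar. I lifted clear for every return, then set the file back on its mat, sole down, and let go.

**Last checks:** In the pictures, the burr has moved about 10 mm to the far edge of the bar's end. The file stands upright on the mat, and the jar, carton and stamp look to be in their starting places. The gripper is open and clear of everything.

**Pressure was not steady throughout:**
- Contact force was mostly 6.5–10 N, worked out from the wrist force after allowing for the file's weight.
- The first stroke peaked briefly at about 15 N near its start, still under the 20 N limit.
- Strokes 2 and 3 each dipped to about 3.6 N for a moment, and stroke 4 touched about 5 N. I added the fourth stroke because of the dips.
- Putting the file down pressed on the mat with about 11 N for a moment, and I eased this off before letting go.

No backward drag showed in the force readings, but I only read forces at the end of each move, not during the lifts.

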